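Seat the burner cap on its locating pin

ROBOT

A 7-joint arm with a two-finger parallel gripper is mounted at the origin on the work surface. World frame = base frame: x ahead of the robot, y to its left, z up, the work surface at z = 0. Lengths are in m, angles in degrees, forces in N, time in s.
With the tool pointing down it reaches from about 0.425 to 1.025 m from the base axis. Payload 3.6 kg.
Tool frame: the origin (TCP) lies midway between the tips of the shut fingers; the grasp point (between the pads) lies 19 mm behind it; z points along the fingers, y is the line along which they close (so a half turn about z gives the same grasp; the last joint's range is limited). The gripper opens to 85 mm and grips with 20 to 120 N. Pads are 22 mm wide; open, the fingers measure 114 mm over their backs; the gripper's body (76 mm by 85 mm) begins 54 mm behind the grasp point. The pads swing forward as they close: fully open they stand 13 mm farther back than shut.
Start: joints at [-68.726, 33.873, 2.773, 92.16, -1.908, 54.013, -1.931], TCP at [0.325, 0.648, 0.231] pointing down, gripper open.
Joint ranges: [-153.93, 153.93], [-27.13, 128.08], [-72.61, 78.16], [10.71, 143.7], [-87.88, 267.88], [4.46, 118.87], [-176.78, 176.78]. Speed limits (degrees/s): [147.25, 147.25, 180, 180, 180, 180, 180].

INTERFACE

Orientations are given as a 3x3 rotation matrix whose columns are the frame's x, y, z axes.
In Python, from bench import robot gives the robot as it stands.
- The arm moves only by the tool step_arm, never from a script. Its argument "motion" is a list that holds one entry, the list of rows, each a list of 7 numbers: the shift along the tool's x, y, z in m, then the turn, a rotation vector about the tool's x, y, z in degrees, then the finger opening in m, from 0 to 0.0854. A call has 1 to 12 rows; each row shifts and turns the commanded pose from where the row before left it, along the tool's axes as they then stand; what a row does not reach is not made up. A row lasts 1/8 s, in which the tool goes at most 62.5 mm and 10.7 degrees, less where a joint would pass 70% of its speed; a pose out of reach is approached as far as the arm can. A call with a gripper value outside its range is refused whole. The fingers move at their own pace and stop on an object; "newtons" is the grip in N (left out, the last holds). Time passes only in rows, so rows that do not move let the fingers close. It gives the time, the measured TCP pose, the force, the opening and the grip force at its end, in the units of the state.
- robot.sense(): the state, without advancing time (a new reading comes with each control period).
- robot.camera(name): name is "scene" or "top" or "wrist"; returns the picture (480x640x3 uint8, red, green, blue); there is no depth.
- robot.camera_params(name): a dict with "vfov" (degrees; the focal length in pixels is half the picture's height over the tangent of half this angle, whatever the lens; pixels are square), "cx", "cy" (the principal point, pixels), "rvec" (rotation vector, rad) and "tvec" (3), from world to camera coordinates, as OpenCV has them; the wrist camera has in their place "T_tool_cam" (4x4, takes a point from camera to tool coordinates, whose origin is the TCP and whose axes are the flange's). Camera axes: x right, y down, z forward; pixel columns grow to the right and rows downward; lengths in m; the calibration is good to about 2 mm. A picture is of the moment at which its call begins: read the wrist's pose just before it. camera_params takes no time and is no camera call.
- robot.sign_off(): hands the job in; it is judged then, once.
The state is a dict: "clock": time; "joints": joint angles; "qvel": joint speeds; "joint_efforts": joint torques, N m; "eef_pos": TCP position; "orientation": TCP orientation; "ft_force": force on the tool from outside, world axes, zero at the start; "ft_torque": the same for the moment, N m; "opening": finger opening in m; "grip_force": force on a finger pad.
Only numpy, scipy, OpenCV 4.12 (cv2) and the standard library are available. Lean on these libraries where they do the work, as an engineer would, in place of code of your own. Each camera call takes 0.05 s, during which the arm holds its last target. There are 200 camera calls.

TASK

Pick up the loose black burner cap from the worktop and set it, collar upwards, on the crown of the bare burner of the hob: slide it about gently until its hole drops over the locating pin and it lies fully home, flush and level on the crown. Don't drop it, don't press it hard against the burner (the metal chips, keep well below 25 N), and leave everything else where it is.

Things in the scene. Friction and masses are not known exactly. Their poses are not given: they have to be found in the camera images.
- cap: The loose burner cap, black metal, 0.1 to 0.2 kg, collar up on the worktop: a round disc, 76 mm diameter, 8 mm thick, with an upright collar in its middle, 32 mm outer diameter, rising 28 mm above the disc (36 mm in all), to grip it by. A 13 mm hole runs through collar and disc on the axis. Origin: centre of the underside, on the hole's axis; z up along the axis. The yaw does not matter.
- burner: The bare burner (no cap, no pan support): a flat steel dish, 116 mm diameter, rim 6 mm high, fixed on the hob. Origin: the dish's centre at the level of the hob's top, 70 mm above the worktop; z up. In it stands an aluminium crown, 66 mm diameter, flat top 22 mm above this origin, with a locating pin in the crown's centre. A seated cap's underside lies on the crown's top.
- pin_level (a point): Point on the dish's axis at the height of the locating pin's tip, 30 mm above the burner's origin. The pin: steel, 10 mm diameter, 8 mm high over the crown's top, flat tip with bevelled edge. Crown and pin together are fitted off-centre: the pin stands 7 mm sideways of this point, in a direction that differs each time and is not reported (visible in pictures). They are rigid and do not give.
- hob: The white two-burner hob, 290 mm (its x) by 460 mm (its y), flat top 70 mm above the worktop, fixed, black knobs on the front (-x). Origin under its centre. The two burners are 230 mm apart along its y; either may be the bare one.
- burner_full: The hob's other burner, complete: the same dish, crown and pin with a cap already seated (top of its collar 58 mm above this origin) and a black wire pan support 168 mm square and 32 mm high round it. Fixed. Origin as for the bare burner. Not to be used.
- pan_support: Bystander: loose black wire pan support, 168 mm square, 32 mm high, on the worktop left of the hob.
- jar_lid: Bystander: plain steel jar lid, a solid-looking disc of 72 mm diameter, 14 mm high, without hole or collar.
- salt: Bystander: small glass salt jar, 40 mm diameter, 75 mm high.
- mug: Bystander: blue mug, 80 mm diameter, 90 mm high.
- bowl: Bystander: white bowl, 120 mm diameter, 50 mm high.
- spice: Bystander: spice jar, 44 mm diameter, 90 mm high.
Things that resemble listed ones, but are neither listed nor needed, are in the scene too. What is shaped like the cap but green is not meant.

How it is judged:
By the outcome, as a careful person would: the job done as asked, in the order asked, and still so for the second after the job is handed in, with the robot touching nothing.
It also fails if it takes over 64 s, if anything falls off the work surface, if the arm or the gripper's body presses on something with over 40 N, if the wrist force passes 120 N, or if a joint passes its speed limit or range.

## Working session

There is one attempt and no reset: what is moved stays moved. The work goes in short steps, Python scripts to look and compute and a tool call to move; the robot and the scene stay as the last step left them, time stands still between calls to the robot, and variables do not carry over. Pictures are saved under pics/ and viewed, at most 10 in all, crops included, and the job is handed in when it is done.

Besides the shell and the picture viewer there is one more tool, called by a JSON object that holds its "api" and its "payload". step_arm: Moves the arm, as the interface text tells. Its arguments: {"type":"object","properties":{"motion":{"type":"array"},"newtons":{"type":"number"}},"required":["motion"]}

```bash
mkdir -p pics; cat > h.py <<'E'
import numpy as np, cv2
from bench import robot
def save(name,fn,crop=None,scale=1):
    im=robot.camera(name)[:,:,::-1]
    if crop: im=im[crop[1]:crop[3],crop[0]:crop[2]]
    cv2.imwrite('pics/'+fn,cv2.resize(im,None,fx=scale,fy=scale,interpolation=cv2.INTER_CUBIC))
def ray(name,u,v,z,s=None):
    p=robot.camera_params(name); f=240/np.tan(np.radians(p['vfov']/2))
    d=np.array([(u-p['cx'])/f,(v-p['cy'])/f,1])
    if name=='wrist':
        s=s or robot.sense(); T=np.array(p['T_tool_cam']); R=np.array(s['orientation'])
        o=np.array(s['eef_pos'])+R@T[:3,3]; d=R@T[:3,:3]@d
    else:
        R=cv2.Rodrigues(np.array(p['rvec'],float))[0]; o=-R.T@np.array(p['tvec']).ravel(); d=R.T@d
    return (o+d*(z-o[2])/d[2]).round(4)
def proj(name,P,s=None):
    p=robot.camera_params(name); f=240/np.tan(np.radians(p['vfov']/2)); P=np.array(P,float)
    if name=='wrist':
        s=s or robot.sense(); T=np.array(p['T_tool_cam']); R=np.array(s['orientation'])
        c=T[:3,:3].T@(R.T@(P-np.array(s['eef_pos']))-T[:3,3])
    else: c=cv2.Rodrigues(np.array(p['rvec'],float))[0]@P+np.array(p['tvec']).ravel()
    return (f*c[:2]/c[2]+[p['cx'],p['cy']]).round(1)
E
python3 - <<'E'
from h import *
print(robot.sense()); 
for n in('scene','top','wrist'): print(robot.camera_params(n))
save('top','top.png'); save('scene','scene.png')
E
```

```text
{'clock': 0.0, 'joints': array([-68.72738188,  33.92478602,   2.76755982,  92.23792488,
        -1.90935505,  54.01005365,  -1.9314232 ]), 'qvel': array([0.01297642, 0.09297079, 0.05905242, 0.00383952, 0.07273332,
       0.06986639, 0.02309469]), 'joint_efforts': array([-5.27561460e-04, -5.48692274e+01,  1.54584814e+00, -1.98124194e+01,
        9.31718387e-03,  8.68573668e-03,  8.22240281e-06]), 'eef_pos': array([0.3245813 , 0.64735646, 0.23014293]), 'orientation': array([[-8.93945185e-01,  4.48175421e-01, -8.93803637e-04],
       [ 4.48176300e-01,  8.93942906e-01, -2.02131152e-03],
       [-1.06892719e-04, -2.20752330e-03, -9.99997558e-01]]), 'ft_force': array([0.11772694, 0.68521106, 0.52904587]), 'ft_torque': array([ 0.02501663,  0.06400547, -0.01961035]), 'grip_force': 0.0, 'opening': 0.08567812983095137}
{'vfov': 43.39295024851826, 'cx': 322.0025099155142, 'cy': 235.93013220119937, 'rvec': array([ 1.53748494,  1.97847845, -0.84360691]), 'tvec': array([ 0.13071899, -0.2791905 ,  1.95494772])}
{'vfov': 44.07850400705582, 'cx': 311.6305854921244, 'cy': 242.9228826543942, 'rvec': array([ 2.14184827, -2.13283359,  0.18401367]), 'tvec': array([-0.00215828,  0.54891551,  1.57832284])}
{'vfov': 58.37354698652633, 'cx': 321.63486313507366, 'cy': 231.03670200952712, 'T_tool_cam': array([[ 4.47974368e-04, -9.45136877e-01, -3.26674278e-01,
         8.36473962e-02],
       [ 9.99999511e-01,  1.35445803e-04,  9.79444502e-04,
        -6.13494622e-04],
       [-8.81462458e-04, -3.26674557e-01,  9.45136475e-01,
        -1.41847411e-01],
       [ 0.00000000e+00,  0.00000000e+00,  0.00000000e+00,
         1.00000000e+00]])}
```

View pics/top.png

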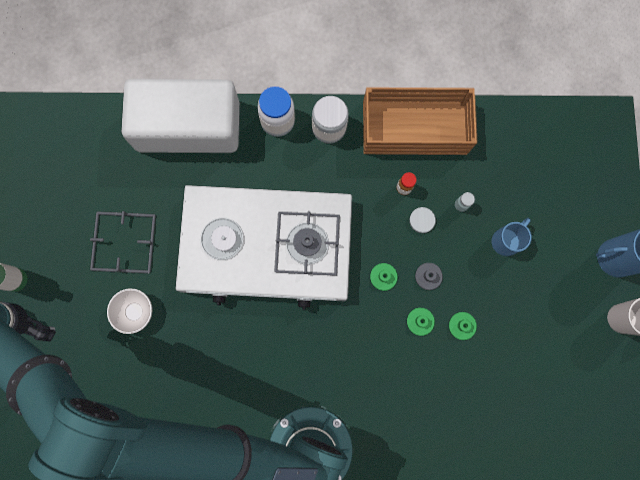

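View pics/scene.png

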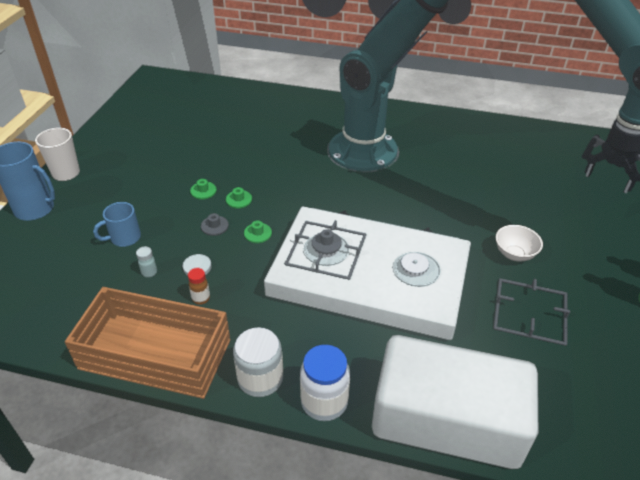

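Top view, possible caps: black/grey with a collar at (429,276); green ones at (384,277), (421,321) and (463,326); jar lid at (422,220) with no collar; seated cap at (307,241). The one at (429,276) fits, being black, loose and collared. The bare burner is at about (223,239). I'll confirm both in a crop.

```bash
python3 - <<'E'
from h import *
im=robot.camera('top')[:,:,::-1]
a=im[246:306,399:459]; b=im[209:269,193:253]
cv2.imwrite('pics/c1.png',cv2.resize(np.hstack([a,b]),None,fx=6.5,fy=6.5,interpolation=cv2.INTER_CUBIC))
print('cap',ray('top',429,276,.03),'burner',ray('top',222.5,239.5,.073),'full',ray('top',307,242,.1))
print('front edge',ray('top',176,291,.07),ray('top',347,300,.07))
print('greens',ray('top',384,277,.02),ray('top',421,321,.02),ray('top',463,326,.02),'lid',ray('top',422,220,.01))
E
```

```text
cap [ 0.461  -0.3223  0.03  ] burner [0.5526 0.2403 0.073 ] full [0.5422 0.0127 0.1   ]
front edge [0.4136 0.3603 0.07  ] [ 0.3916 -0.0942  0.07  ]
greens [ 0.4588 -0.2     0.02  ] [ 0.3388 -0.2989  0.02  ] [ 0.3258 -0.4131  0.02  ] lid [ 0.622  -0.3112  0.01  ]
```

View pics/c1.png

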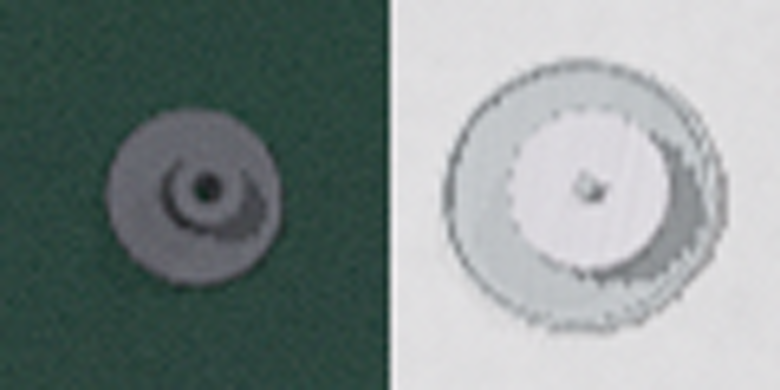

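The crops confirm it. The left one shows the black collared cap with its hole at (430.8,274.8), and the right one shows the bare crown with its pin at about (223.8,237.9). The burner is on the way, so I'll stop above it for a close look.

{"api": "step_arm", "payload": {"motion": [[[-0.048,-0.033,0,0,0,0,0.085],[-0.048,-0.033,0,0,0,0,0.085],[-0.048,-0.033,0,0,0,0,0.085],[-0.048,-0.033,0,0,0,0,0.085],[-0.048,-0.033,0,0,0,0,0.085],[-0.048,-0.033,0,0,0,0,0.085],[-0.048,-0.033,0,0,0,0,0.085],[-0.048,-0.033,0,0,0,0,0.085],[0,0,0,0,0,-8.9,0.085],[0,0,0,0,0,-8.9,0.085],[0,0,0,0,0,-8.8,0.085],[0,0,0,0,0,0,0.085]]]}}

```text
clock: 1.65
eef_pos: [0.5498, 0.2397, 0.2311]
orientation: [[-1.0, 0.003, -0.001], [0.003, 1.0, 0.0], [0.001, 0.0, -1.0]]
ft_force: [-0.3, 0.1, -0.6]
opening: 0.0849
grip_force: 0.0
```

```bash
python3 - <<'E'
from h import *
s=robot.sense(); print(s['eef_pos'],s['orientation'].round(3),s['joints'].round(1))
save('wrist','w1.png')
print('pin',ray('top',223.8,237.9,.1),'cap',ray('top',430.8,274.8,.036),proj('wrist',ray('top',223.8,237.9,.1),s))
E
```

```text
[0.54976422 0.23968026 0.23107984] [[-1.     0.003 -0.001]
 [ 0.003  1.     0.   ]
 [ 0.001  0.    -1.   ]] [-26.2  24.9  -2.3 108.7   1.3  46.5  60.7]
pin [0.5522 0.2331 0.1   ] cap [ 0.4637 -0.3261  0.036 ] [312.6 219.8]
```

View pics/w1.png

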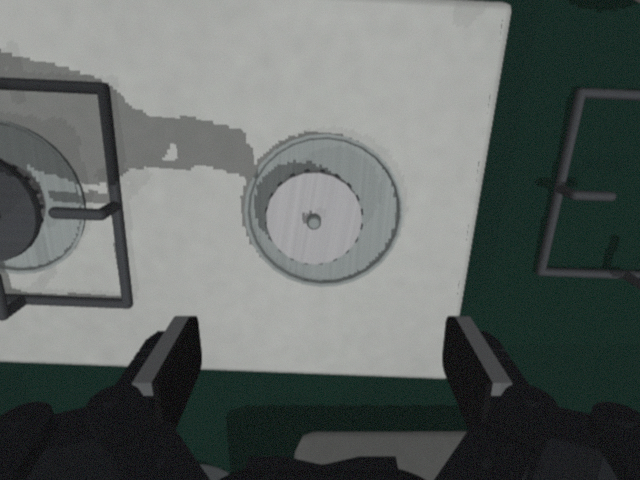

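Wrist view: the pin tip is at (314,221) and the dish centre at about (322,209). That agrees with the top-view estimate. Next I go above the cap.

{"api": "step_arm", "payload": {"motion": [[[0.0086,-0.0566,0,0,0,0,0.085],[0.0086,-0.0566,0,0,0,0,0.085],[0.0086,-0.0566,0,0,0,0,0.085],[0.0086,-0.0566,0,0,0,0,0.085],[0.0086,-0.0566,0,0,0,0,0.085],[0.0086,-0.0566,0,0,0,0,0.085],[0.0086,-0.0566,0,0,0,0,0.085],[0.0086,-0.0566,0,0,0,0,0.085],[0.0086,-0.0566,0,0,0,0,0.085],[0.0086,-0.0566,0.03,0,0,0,0.085],[0,0,0.05,0,0,0,0.085],[0,0,0,0,0,0,0.085]]]}}

```text
clock: 3.2
eef_pos: [0.461, -0.3228, 0.1493]
orientation: [[-1.0, 0.003, -0.007], [0.003, 1.0, 0.004], [0.007, 0.004, -1.0]]
ft_force: [-0.4, 0.2, -1.0]
opening: 0.0846
grip_force: 0.0
```

```bash
python3 - <<'E'
from h import *
s=robot.sense(); print(s['eef_pos'],s['orientation'].round(4),s['joints'].round(1))
save('wrist','w2.png')
print(proj('wrist',[.4637,-.3261,.036],s))
np.save('s2.npy',s,allow_pickle=True)
E
```

```text
[ 0.46102199 -0.32279251  0.14925164] [[-1.      0.0032 -0.0075]
 [ 0.0032  1.      0.0043]
 [ 0.0075  0.0043 -1.    ]] [ 27.7  28.9   3.6 116.8  -3.1  34.9 123.2]
[316.6 229.9]
```

View pics/w2.png

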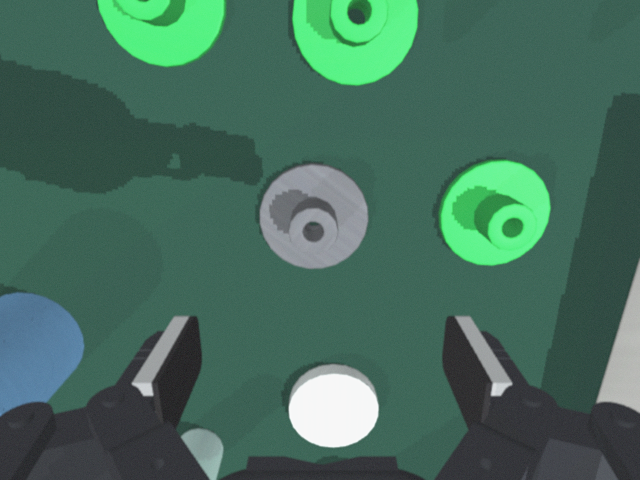

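Wrist view: the cap's hole is at (314,231), so the cap is near (0.4643,-0.3277). I'll lower to just above the collar, let it settle and check.

{"api": "step_arm", "payload": {"motion": [[[0,0,0.04,0,0,0,0.07],[0,0,0.045,0,0,0,0.06],[0,0,0,0,0,0,0.06],[0,0,0,0,0,0,0.06]]]}}

```text
clock: 3.75
eef_pos: [0.4657, -0.3244, 0.0696]
orientation: [[-1.0, -0.0, 0.003], [-0.0, 1.0, -0.002], [-0.003, -0.002, -1.0]]
ft_force: [-0.5, 0.0, 0.5]
opening: 0.0601
grip_force: 0.0
```

```bash
python3 - <<'E'
from h import *
s2=np.load('s2.npy',allow_pickle=True).item()
t=ray('wrist',314,231,.036,s2); s=robot.sense(); R=s['orientation']
print(t,s['eef_pos'],R.round(4),'tool shift',R.T@(t-s['eef_pos']))
E
```

```text
[ 0.4644 -0.3277  0.036 ] [ 0.46573865 -0.32437235  0.0695858 ] [[-1.0e+00 -3.0e-04  3.1e-03]
 [-3.0e-04  1.0e+00 -1.7e-03]
 [-3.1e-03 -1.7e-03 -1.0e+00]] tool shift [ 0.00144525 -0.00326986  0.03358706]
```

{"api": "step_arm", "payload": {"motion": [[[0.001,-0.003,0.02,0,0,0,0.06],[0,0,0.025,0,0,0,0.06],[0,0,0.008,0,0,0,0.06],[0,0,0,0,0,0,0.06],[0,0,0,0,0,0,0.06]]]}}

```text
clock: 4.38
eef_pos: [0.4638, -0.3276, 0.0156]
orientation: [[-1.0, 0.0, 0.002], [0.0, 1.0, -0.001], [-0.002, -0.001, -1.0]]
ft_force: [0.5, -0.4, -0.4]
opening: 0.0597
grip_force: 0.0
```

{"api": "step_arm", "payload": {"motion": [[[0,0,0.003,0,0,0,0.06],[0,0,0,0,0,0,0.04],[0,0,0,0,0,0,0.02],[0,0,0,0,0,0,0.02],[0,0,0,0,0,0,0.02],[0,0,0,0,0,0,0.02]]], "newtons": 40}}

```text
clock: 5.12
eef_pos: [0.463, -0.3272, 0.0116]
orientation: [[-1.0, 0.0, 0.0], [0.0, 1.0, -0.0], [-0.0, -0.0, -1.0]]
ft_force: [-0.9, 0.6, 5.8]
opening: 0.03
grip_force: 39.8
```

Gripped (40 N at 30 mm opening). Lifting and carrying it over to the burner.

{"api": "step_arm", "payload": {"motion": [[[0,0,-0.01,0,0,0,0.02],[0,0,-0.03,0,0,0,0.02],[0,0,-0.045,0,0,0,0.02],[0,0,-0.05,0,0,0,0.02],[0,0,-0.05,0,0,0,0.02],[0,0,-0.03,0,0,0,0.02],[0,0,0,0,0,0,0.02]]]}}

```text
clock: 6.0
eef_pos: [0.4641, -0.3279, 0.2288]
orientation: [[-1.0, 0.001, 0.005], [0.001, 1.0, -0.003], [-0.005, -0.003, -1.0]]
ft_force: [0.5, -0.3, -2.0]
opening: 0.0302
grip_force: 40.0
```

{"api": "step_arm", "payload": {"motion": [[[-0.004,0.03,0,0,0,0,0.02],[-0.008,0.05,0,0,0,0,0.02],[-0.008,0.05,0,0,0,0,0.02],[-0.008,0.05,0,0,0,0,0.02],[-0.008,0.05,0,0,0,0,0.02],[-0.008,0.05,0,0,0,0,0.02],[-0.008,0.05,0,0,0,0,0.02],[-0.008,0.05,0,0,0,0,0.02],[-0.008,0.05,0,0,0,0,0.02],[-0.008,0.05,0,0,0,0,0.02],[-0.008,0.05,0,0,0,0,0.02],[-0.005,0.03,0,0,0,0,0.02]]]}}

```text
clock: 7.5
eef_pos: [0.5506, 0.236, 0.2241]
orientation: [[-1.0, -0.003, -0.003], [-0.003, 1.0, -0.0], [0.003, -0.0, -1.0]]
ft_force: [1.1, -1.2, -1.7]
opening: 0.0306
grip_force: 40.0
```

{"api": "step_arm", "payload": {"motion": [[[0,0,0,0,0,0,0.02],[0,0,0,0,0,0,0.02]]]}}

```text
clock: 7.75
eef_pos: [0.551, 0.2311, 0.2246]
orientation: [[-1.0, 0.001, -0.003], [0.001, 1.0, -0.003], [0.003, -0.003, -1.0]]
ft_force: [0.1, -0.6, -2.3]
opening: 0.0303
grip_force: 40.1
```

```bash
python3 - <<'E'
from h import *
s=robot.sense(); print(s['eef_pos'],s['orientation'].round(4),s['ft_force'],s['ft_torque'])
save('wrist','w3.png')
print(proj('wrist',[.5525,.2340,.1],s),[proj('wrist',s['eef_pos']+[0,0,h],s) for h in(.024,-.012)])
E
```

```text
[0.55103035 0.2311424  0.22459653] [[-1.      0.0012 -0.0032]
 [ 0.0012  1.     -0.0026]
 [ 0.0032 -0.0026 -1.    ]] [ 0.08128743 -0.61791156 -2.33266306] [-0.04026123  0.02103128  0.05314651]
[327.4 221.8] [array([323.5, 357.2]), array([323.3, 303.3])]
```

View pics/w3.png

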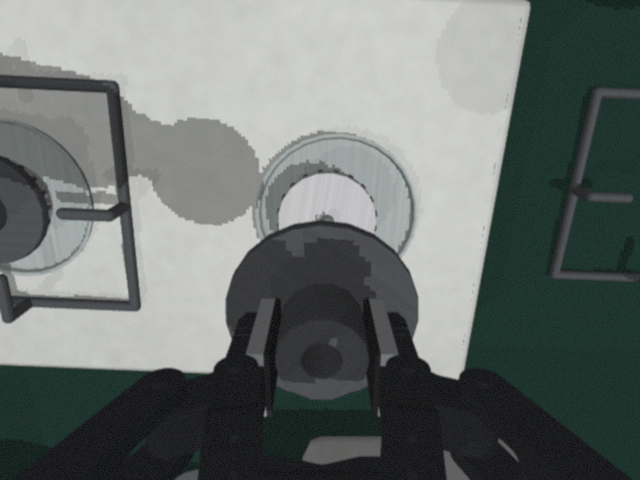

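Wrist view: the cap hangs level with its hole at (321,358), and the pin shows at (327,219) behind the disc's edge. I'll lower to just above the pin.

{"api": "step_arm", "payload": {"motion": [[[-0.001,0.0035,0.03,0,0,0,0.02],[0,0,0.035,0,0,0,0.02],[0,0,0.025,0,0,0,0.02],[0,0,0.013,0,0,0,0.02],[0,0,0,0,0,0,0.02],[0,0,0,0,0,0,0.02],[0,0,0,0,0,0,0.02]]]}}

```text
clock: 8.68
eef_pos: [0.554, 0.2366, 0.1244]
orientation: [[-1.0, 0.001, 0.002], [0.001, 1.0, 0.001], [-0.002, 0.001, -1.0]]
ft_force: [0.3, -0.2, -1.7]
opening: 0.0303
grip_force: 40.1
```

```bash
python3 - <<'E'
from h import *
s=robot.sense(); print(s['eef_pos'],s['orientation'].round(4),s['ft_force'],s['ft_torque'])
E
```

```text
[0.55400224 0.23663716 0.1244495 ] [[-1.0e+00  6.0e-04  2.1e-03]
 [ 7.0e-04  1.0e+00  1.0e-03]
 [-2.1e-03  1.0e-03 -1.0e+00]] [ 0.34637731 -0.24139762 -1.72908903] [ 0.02169693 -0.03951601 -0.03513439]
```

{"api": "step_arm", "payload": {"motion": [[[0.002,-0.002,0.004,0,0,0,0.02],[0,0,0.003,0,0,0,0.02],[0,0,0,0,0,0,0.02],[0,0,0,0,0,0,0.02]]]}}

```text
clock: 9.18
eef_pos: [0.5512, 0.2344, 0.1162]
orientation: [[-1.0, 0.0, -0.0], [0.0, 1.0, -0.0], [0.0, -0.0, -1.0]]
ft_force: [-1.0, 0.1, -2.0]
opening: 0.0304
grip_force: 40.1
```

{"api": "step_arm", "payload": {"motion": [[[0,0,0.002,0,0,0,0.02],[0,0,0,0,0,0,0.02]]]}}

```text
clock: 9.43
eef_pos: [0.5511, 0.2343, 0.1141]
orientation: [[-1.0, 0.0, -0.0], [0.0, 1.0, -0.0], [0.0, -0.0, -1.0]]
ft_force: [1.3, -0.2, -2.4]
opening: 0.0305
grip_force: 40.1
```

{"api": "step_arm", "payload": {"motion": [[[0,0,0.002,0,0,0,0.02],[0,0,0,0,0,0,0.02]]]}}

```text
clock: 9.68
eef_pos: [0.5511, 0.2343, 0.1121]
orientation: [[-1.0, 0.001, -0.0], [0.001, 1.0, -0.0], [0.0, -0.0, -1.0]]
ft_force: [-0.0, 0.6, -2.0]
opening: 0.0308
grip_force: 40.1
```

{"api": "step_arm", "payload": {"motion": [[[-0.001,0,0,0,0,0,0.02],[0,0,0.001,0,0,0,0.02],[0,0,0,0,0,0,0.02]]]}}

```text
clock: 10.05
eef_pos: [0.5522, 0.2343, 0.1112]
orientation: [[-1.0, 0.001, -0.0], [0.001, 1.0, -0.0], [0.0, -0.0, -1.0]]
ft_force: [-0.3, 0.4, -0.7]
opening: 0.0305
grip_force: 40.1
```

{"api": "step_arm", "payload": {"motion": [[[0,0,0.001,0,0,0,0.02],[0,0,0,0,0,0,0.02]]]}}

```text
clock: 10.3
eef_pos: [0.5521, 0.2343, 0.1102]
orientation: [[-1.0, 0.001, -0.0], [0.001, 1.0, -0.0], [0.0, -0.0, -1.0]]
ft_force: [-0.1, -0.0, -1.3]
opening: 0.0308
grip_force: 40.1
```

{"api": "step_arm", "payload": {"motion": [[[0,0,0.001,0,0,0,0.02],[0,0,0,0,0,0,0.02]]]}}

```text
clock: 10.55
eef_pos: [0.5521, 0.2343, 0.1092]
orientation: [[-1.0, 0.0, -0.0], [0.0, 1.0, -0.0], [0.0, -0.0, -1.0]]
ft_force: [0.7, -0.9, -1.4]
opening: 0.0303
grip_force: 40.1
```

{"api": "step_arm", "payload": {"motion": [[[0,0,0.001,0,0,0,0.02],[0,0,0,0,0,0,0.02]]]}}

```text
clock: 10.8
eef_pos: [0.5521, 0.2343, 0.1082]
orientation: [[-1.0, 0.001, -0.0], [0.001, 1.0, -0.0], [0.0, -0.0, -1.0]]
ft_force: [0.0, 0.4, -2.6]
opening: 0.0304
grip_force: 40.1
```

{"api": "step_arm", "payload": {"motion": [[[0,0,0.0015,0,0,0,0.02],[0,0,0,0,0,0,0.02]]]}}

```text
clock: 11.05
eef_pos: [0.5521, 0.2343, 0.1066]
orientation: [[-1.0, 0.0, -0.0], [0.0, 1.0, -0.0], [0.0, -0.0, -1.0]]
ft_force: [-0.1, -0.1, -1.7]
opening: 0.0303
grip_force: 40.1
```

{"api": "step_arm", "payload": {"motion": [[[0,0,0.001,0,0,0,0.02],[0,0,0,0,0,0,0.02]]]}}

```text
clock: 11.3
eef_pos: [0.5521, 0.2343, 0.1057]
orientation: [[-1.0, 0.0, -0.0], [0.0, 1.0, -0.0], [0.0, -0.0, -1.0]]
ft_force: [0.0, -0.2, -2.1]
opening: 0.0306
grip_force: 40.1
```

{"api": "step_arm", "payload": {"motion": [[[0,0,0.001,0,0,0,0.02],[0,0,0,0,0,0,0.02]]]}}

```text
clock: 11.55
eef_pos: [0.5521, 0.2343, 0.1047]
orientation: [[-1.0, 0.001, -0.0], [0.001, 1.0, -0.0], [0.0, -0.0, -1.0]]
ft_force: [0.7, 0.4, -1.3]
opening: 0.0306
grip_force: 40.1
```

{"api": "step_arm", "payload": {"motion": [[[0,0,0.0007,0,0,0,0.02],[0,0,0,0,0,0,0.02]]]}}

```text
clock: 11.8
eef_pos: [0.5521, 0.2343, 0.104]
orientation: [[-1.0, 0.0, -0.0], [0.0, 1.0, -0.0], [0.0, -0.0, -1.0]]
ft_force: [0.2, -0.5, -2.0]
opening: 0.0305
grip_force: 40.1
```

{"api": "step_arm", "payload": {"motion": [[[0,0,0.0005,0,0,0,0.02],[0,0,0,0,0,0,0.02]]]}}

```text
clock: 12.05
eef_pos: [0.5522, 0.2344, 0.1037]
orientation: [[-1.0, 0.0, 0.0], [0.0, 1.0, -0.0], [-0.0, -0.0, -1.0]]
ft_force: [-0.3, -1.0, -1.6]
opening: 0.0305
grip_force: 40.2
```

{"api": "step_arm", "payload": {"motion": [[[0,0,0.0005,0,0,0,0.02],[0,0,0,0,0,0,0.02]]]}}

```text
clock: 12.3
eef_pos: [0.5522, 0.2344, 0.1036]
orientation: [[-1.0, 0.001, 0.0], [0.001, 1.0, 0.0], [-0.0, 0.0, -1.0]]
ft_force: [-1.1, -0.6, 5.4]
opening: 0.0303
grip_force: 40.6
```

```bash
python3 - <<'E'
from h import *
s=robot.sense(); print(s['eef_pos'],s['ft_force'],s['ft_torque'])
a=robot.camera('wrist')[200:480,150:490,::-1]
p=proj('scene',[.553,.234,.11]).astype(int); print(p)
b=robot.camera('scene')[p[1]-40:p[1]+40,p[0]-50:p[0]+50,::-1]
cv2.imwrite('pics/w4.png',np.hstack([cv2.resize(a,(420,346)),cv2.resize(b,(380,346),interpolation=cv2.INTER_CUBIC)]))
E
```

```text
[0.55221203 0.23436457 0.10362737] [-1.07692745 -0.64564836  5.44181356] [-0.16843214  0.40490357 -0.00328516]
[415 256]
```

View pics/w4.png

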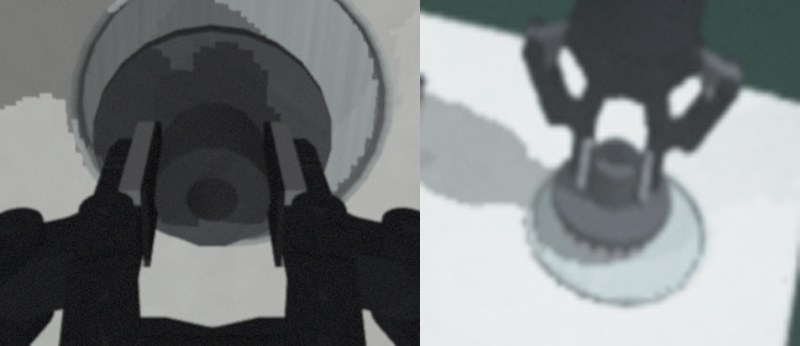

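The wrist/scene view shows the cap level on the crown. First contact came at TCP z = 0.1036, the seated height; resting on the pin tip it would have been 0.112. So the pin is in the hole. Easing off and releasing.

{"api": "step_arm", "payload": {"motion": [[[0,0,-0.0004,0,0,0,0.02],[0,0,0,0,0,0,0.035],[0,0,0,0,0,0,0.045],[0,0,0,0,0,0,0.06],[0,0,0,0,0,0,0.06]]], "newtons": 20}}

```text
clock: 13.02
eef_pos: [0.5522, 0.2344, 0.1034]
orientation: [[-1.0, 0.001, 0.0], [0.001, 1.0, -0.0], [-0.0, -0.0, -1.0]]
ft_force: [0.1, -0.3, 0.3]
opening: 0.0602
grip_force: 0.0
```

{"api": "step_arm", "payload": {"motion": [[[0,0,-0.01,0,0,0,0.06],[0,0,-0.02,0,0,0,0.06],[0,0,-0.04,0,0,0,0.06],[0,0,-0.04,0,0,0,0.06],[0,0,0,0,0,0,0.06],[0,0,0,0,0,0,0.06]]]}}

```text
clock: 13.78
eef_pos: [0.5518, 0.2341, 0.2136]
orientation: [[-1.0, 0.0, -0.0], [0.0, 1.0, -0.0], [0.0, -0.0, -1.0]]
ft_force: [-0.2, 1.3, 0.2]
opening: 0.06
grip_force: 0.0
```

```bash
python3 - <<'E'
from h import *
s=robot.sense(); print(s['eef_pos'],s['ft_force'])
a=robot.camera('wrist')[120:380,150:490,::-1]
b=robot.camera('scene')[216:296,365:465,::-1]
cv2.imwrite('pics/w5.png',np.hstack([cv2.resize(a,(420,321)),cv2.resize(b,(380,321),interpolation=cv2.INTER_CUBIC)]))
E
```

```text
[0.55180771 0.23413488 0.21358945] [-0.17047719  1.31810177  0.16528666]
```

View pics/w5.png

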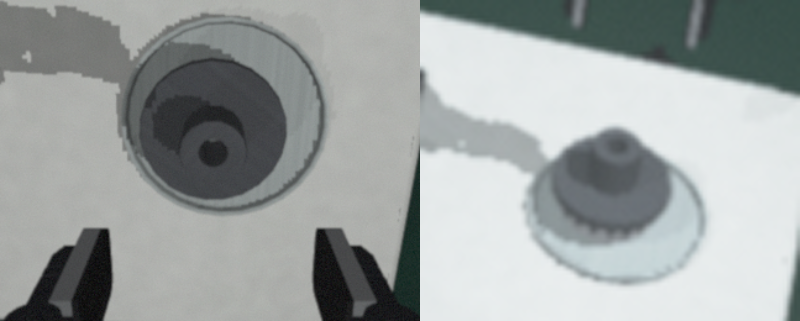

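The view shows the cap level and flush, with the crown's teeth even below it, and the gripper clear. Handing in.

```bash
python3 -c "
from h import *
print(ray('wrist',321.7,243.9,.128)); print(robot.sign_off())"
```

```text
[0.553  0.2332 0.128 ]
the job is handed in; nothing more can be done
None
```

The cap is on the bare burner's crown, collar up; contact height and the final pictures show it home over the pin and level. Contact force was about 7 N, nothing else was moved, and I handed it in at about 14 s.

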